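Slide a pantry tub into the packed rack by the sink

ROBOT

A 6-joint arm with a two-finger parallel gripper is mounted at the origin on the work surface. World frame = base frame: x ahead of the robot, y to its left, z up, the work surface at z = 0. Lengths are in m, angles in rad, forces in N, time in s.
With the tool pointing down it reaches from about 0.3 to 0.875 m from the base axis. Payload 4.2 kg.
Tool frame: the origin (TCP) lies midway between the tips of the shut fingers; the grasp point (between the pads) lies 19 mm behind it; z points along the fingers, y is the direction in which the jaws open and shut (so a half turn about z gives the same grasp; the last joint's range is limited). The gripper opens to 85 mm and grips with 20 to 120 N. Pads are 22 mm wide; open, the fingers measure 114 mm over their backs; the gripper's body (76 mm by 85 mm) begins 54 mm behind the grasp point. The pads swing forward as they close: fully open they stand 13 mm farther back than shut.
Start: joints at [1.292, 0.32, 1.565, -0, 1.257, -0.02], TCP at [0.147, 0.556, 0.231] pointing down, gripper open.
Joint ranges: [-3.11, 3.11], [-0.84, 2.01], [0.21, 2.61], [-1.34, 4.49], [0.05, 2.63], [-2.56, 2.56]. Speed limits (rad/s): [2.57, 2.57, 3.14, 3.14, 3.14, 3.14].

INTERFACE

Orientations are given as a unit quaternion [w, x, y, z].
In Python, from rig import readout, capture, camera_model, env gives the robot as it stands.
- The arm moves only by the tool jog_arm, never from a script. Its argument "moves" is a list of rows, each an object of numbers: "dx", "dy", "dz": the shift along the tool's x, y, z in cm; "yaw": the turn about the tool's z in degrees. A call has 1 to 5 rows; each row shifts and turns the pose as measured when the row begins, along the tool's axes as they then stand; what a row does not reach is not made up. A row lasts 1/10 s, in which the tool goes at most 50 mm and 8.59 degrees, less where a joint would pass 70% of its speed; a pose out of reach is approached as far as the arm can. A call is refused whole if a number of a shift passes 5 or a number of a turn 8.59, either way. A call with a gripper value outside its range is refused whole. "hand" is the finger opening in cm, from 0 to 8.54, set as the call begins (left out, the last holds). The fingers move at their own pace and stop on an object; the grip force is fixed at half the most. Time passes only in rows, so rows that do not move let the fingers close. It gives the time, the measured TCP pose, the force and the opening at its end, in the units of the state.
- readout.get_state(): the state, without advancing time (a new reading comes with each control period).
- capture(name): name is "side" or "top"; returns the picture (384x512x3 uint8, red, green, blue); there is no depth.
- camera_model(name): a dict with "fx", "fy", "cx", "cy" (pixels), "D" ([k1, k2, p1, p2, k3] as OpenCV has them; the pictures are not rectified), "R" (3x3) and "t" (3): a world point X has camera coordinates R X + t. Camera axes: x right, y down, z forward; pixel columns grow to the right and rows downward; lengths in m; the calibration is good to about 2 mm. A picture is of the moment at which its call begins. camera_model takes no time and is no camera call.
- env.close_job(): hands the job in, once; it reports no verdict.
The state is a dict: "t": time; "joint_pos": joint angles; "qd": joint speeds; "tau": joint torques, N m; "tcp_pos": TCP position; "orientation": TCP orientation; "contact_force": force on the tool from outside, world axes, zero at the start; "moment": the same for the moment, N m; "gripper_width": finger opening in m.
Only numpy, scipy, OpenCV 4.12 (cv2) and the standard library are available. Lean on these libraries where they do the work, as an engineer would, in place of code of your own. Each camera call takes 0.05 s, during which the arm holds its last target. There are 200 camera calls.

TASK

Put the loose blue-lidded clear tub away in the low aluminium rack: slide it in nose first directly beside the red-lidded tub, on that tub's side away from the robot, nudging the neighbours apart, and push it gently fully home against the rack's back rail. All five tubs must end up standing upright, square and still on the shelf inside the rack, with none toppled on the way and the rack never shoved hard. Leave the mug, the measuring cup and the dish brush where they are.

Things in the scene. Friction and masses are not known exactly. Their poses are not given: they have to be found in the camera images.
- tub_blue: The loose tub to put away: slim, closed, clear with brown contents and blue lid, standing. 36 mm wide (x), 130 mm long (y), 90 mm tall, 0.25 to 0.46 kg. Origin: centre of its underside. The +y end is the nose: the flat sides taper from full width at y = +37 mm to an 8 mm wide tip at y = +65 mm. The rear (y = -65 mm) is flat with 6 mm rounded corners. Same outline from bottom to top.
- tub_blue_nose (a point): Tip of the blue-lidded tub's nose, at underside level: 65 mm along +y from its origin; same axes.
- tub_red: Tub with red lid and grey body in the rack: 36 mm wide (x), 130 mm long (y), 90 mm tall, upright edges rounded 6 mm, no nose, 0.25 to 0.46 kg. Origin: centre of its underside; +y to the back rail. It is first, second or third in the row counted from the robot's side, so another tub always stands on its far (+x) side.
- tub_white_a: White-lidded tub in the rack, same shape, size and axes as the red-lidded one. The four stand about 13 mm apart and 3 mm from the cheeks. With the fifth in, 10 mm is spare in all: whole groups must slide along the row, so the blue tub's final place is not the middle of the present gap unless it is the row's middle. Tubs fan out; if it jams, rock it.
- tub_white_b: Second white-lidded tub in the rack; same shape, size and axes as the red-lidded one.
- tub_white_c: Third white-lidded tub in the rack, always in the last place, farthest from the robot; same shape, size and axes as the red-lidded one.
- rack: Low three-sided aluminium frame screwed to the shelf, no floor. Origin on the shelf, centre of the space; x along the row, away from the robot; y into the rack. Two cheeks: inner faces at x = -95 and +95 mm, 14 mm thick, 55 mm tall, from y = -72 to +78 mm. Back rail: inner face at y = +66 mm, 12 mm thick, 55 mm tall. The -y side is open. It bears 80 N at most; wedging nearly triples a push.
- rack_back (a point): Middle of the back rail's inner face, at shelf level, 66 mm along +y from the rack's origin; same axes as the rack. A tub fully home touches this face with its nose, its rear end then about flush with the others'.
- mug: Bystander: white ceramic mug, 82 mm across, 95 mm tall, handle on its +y side. Origin at the centre of its underside.
- measuring_cup: Bystander: aluminium measuring cup, 72 mm across, 70 mm tall. Origin at the centre of its underside.
- dish_brush: Bystander: purple dish brush 220 mm long lying along its x. Origin at the middle of its underside.
Not all that is in view belongs to the job. Several things look just like the tub_blue: the one meant starts farthest to the robot's right.

How it is judged:
At the end, for the whole second after the job is handed in: Blue tub: nose within 4 mm of the back rail, centre 30 to 50 mm beyond the red tub's along the row. Other tubs: far ends within 10 mm of the rail. All five square within 0.12 rad, upright within 0.1 rad, under 6 mm off the shelf, between the cheeks, at rest (y of tub_blue_nose in the frame of rack_back above -0.004 m and x of tub_blue in the frame of tub_red between 0.03 and 0.05 m and angle between each of tub_blue, tub_red, tub_white_a, tub_white_b, tub_white_c's own z axis and vertical below 0.1 rad and height (world z) of each of tub_blue, tub_red, tub_white_a, tub_white_b, tub_white_c below 0.006 m and angle between the y axis of each of tub_blue, tub_red, tub_white_a, tub_white_b, tub_white_c and the y axis of rack, either way round below 0.12 rad and linear speed of each of tub_blue, tub_red, tub_white_a, tub_white_b, tub_white_c below 0.02 m/s and angular speed of each of tub_blue, tub_red, tub_white_a, tub_white_b, tub_white_c below 0.2 rad/s and x of tub_blue in the frame of rack between -0.095 and 0.095 m and y of each of tub_red, tub_white_a, tub_white_b, tub_white_c in the frame of rack_back above -0.075 m and x of tub_red in the frame of rack between -0.095 and 0.095 m and x of tub_white_a in the frame of rack between -0.095 and 0.095 m and x of tub_white_b in the frame of rack between -0.095 and 0.095 m and x of tub_white_c in the frame of rack between -0.095 and 0.095 m); the robot touches nothing.
It fails at once if a tub toppled (leaned more than 0.35 rad) (angle between any of tub_blue, tub_red, tub_white_a, tub_white_b, tub_white_c's own z axis and vertical above 0.35 rad).
It fails at once if the rack shoved with more than 80 N (contact force between rack and anything else above 80 N).
It fails at once if the mug, measuring cup or dish brush moved more than 25 mm (distance of any of mug, measuring_cup, dish_brush from where it was at the start of the episode above 0.025 m).
It also fails if it takes over 64 s, if anything falls off the work surface, if the arm or the gripper's body presses on something with over 40 N, if the wrist force passes 120 N, or if a joint passes its speed limit or range.

## Working session

There is one attempt and no reset: what is moved stays moved. The work goes in short steps, Python scripts to look and compute and a tool call to move; the robot and the scene stay as the last step left them, time stands still between calls to the robot, and variables do not carry over. Pictures are saved under pics/ and viewed, about 8 in all and at most 12, crops included, and the job is handed in when it is done.

Besides the shell and the picture viewer there is one more tool, called after "Request:" by a JSON object that holds its "api" and its "payload", one argument or row to a line. jog_arm: Moves the arm, as the interface text tells. Its arguments: {"type":"object","properties":{"moves":{"type":"array"},"hand":{"type":"number"}},"required":["moves"]}

```bash
ls; mkdir -p pics; cat > h.py <<'E'
import numpy as np, cv2
from rig import readout, capture, camera_model, env
def shot(n,f):
    im=capture(n); cv2.imwrite('pics/'+f,im[:,:,::-1]); return im
def ray(n,u,v):
    m=camera_model(n); K=np.array([[m['fx'],0,m['cx']],[0,m['fy'],m['cy']],[0,0,1.]])
    p=cv2.undistortPoints(np.array([[[u,v]]],float),K,np.array(m['D'],float))[0,0]
    R=np.array(m['R']);t=np.array(m['t']); return -R.T@t, R.T@np.array([p[0],p[1],1])
def onz(n,u,v,z):
    o,d=ray(n,u,v); return o+d*(z-o[2])/d[2]
def proj(n,X):
    m=camera_model(n); K=np.array([[m['fx'],0,m['cx']],[0,m['fy'],m['cy']],[0,0,1.]])
    return cv2.projectPoints(np.atleast_2d(np.array(X,float)),cv2.Rodrigues(np.array(m['R']))[0],np.array(m['t'],float),K,np.array(m['D'],float))[0][:,0]
E
python3 - <<'E'
from h import *
a=shot('top','t0.png');b=shot('side','s0.png')
print(readout.get_state())
for n in('top','side'):
    m=camera_model(n);R=np.array(m['R']);print(n,-R.T@np.array(m['t']),R[2],m['fx'])
E
```

```text
pics
{'t': 0.1, 'joint_pos': array([ 1.29202436e+00,  3.20222102e-01,  1.56552938e+00, -6.38647986e-05,
        1.25740252e+00, -2.00053674e-02]), 'qd': array([ 0.00048454, -0.00153129, -0.00319905, -0.00028833, -0.00031656,
        0.00120488]), 'tau': array([-7.26397830e-04, -4.16414344e+01, -2.34707737e+01, -1.28282272e-04,
        4.94648586e-03, -3.25943620e-05]), 'tcp_pos': array([0.14704243, 0.55545112, 0.23058044]), 'orientation': array([-8.61594752e-05,  1.29012794e-01,  9.91642621e-01, -7.76499342e-04]), 'contact_force': array([-0.30422751,  0.56992344, -0.23792798]), 'moment': array([0.00975423, 0.07234557, 0.00985992]), 'gripper_width': 0.0850831709801603}
top [ 0.48038976 -0.04335852  0.99124878] [ 0.12202139 -0.02150119 -0.99229455] 347.9593381290505
side [0.32030068 0.63625735 0.94133051] [ 0.25463731 -0.58541655 -0.76970598] 391.4234483043955
```

View pics/t0.png

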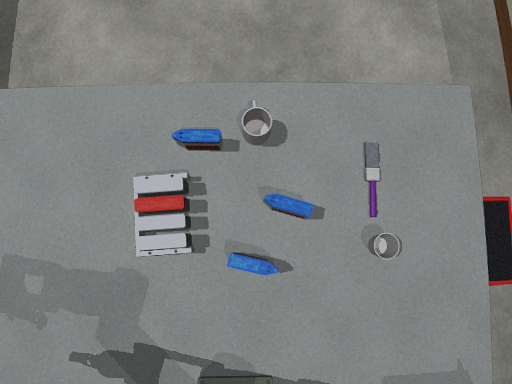

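View pics/s0.png

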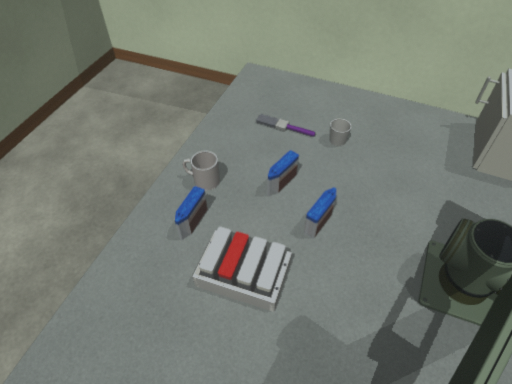

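Top view: three look-alikes have blue lids, at pixels (197,136), (289,206) and (252,264). The robot's right is image right, so (289,206) is the one meant, with its nose pointing left. The red tub at (160,204) is third in the row, and the last white one is above it at (158,184). Next I measure them and check one enlarged crop.

```bash
cat >> h.py <<'E'
def blobs(im,col,amin=150):
    hsv=cv2.cvtColor(im,cv2.COLOR_RGB2HSV)
    r={'blue':[((100,120,60),(125,255,255))],'red':[((0,130,70),(8,255,255)),((172,130,70),(180,255,255))],'white':[((0,0,165),(180,40,255))]}[col]
    m=sum(cv2.inRange(hsv,*x) for x in r).astype(np.uint8)
    cs,_=cv2.findContours(m,cv2.RETR_EXTERNAL,cv2.CHAIN_APPROX_NONE)
    return [c for c in cs if cv2.contourArea(c)>amin]
def rect(n,c,z):
    P=np.array([onz(n,*p,z)[:2] for p in c[:,0].astype(float)],np.float32)
    (cx,cy),(w,h),a=cv2.minAreaRect(P)
    if w<h: w,h,a=h,w,a+90
    a=(a+90)%180-90   # long axis angle from world x
    return np.round([cx,cy,w,h],4),round(a,1),P
E
python3 - <<'E'
from h import *
a=cv2.imread('pics/t0.png')[:,:,::-1].copy();s=cv2.imread('pics/s0.png')[:,:,::-1].copy()
for n,im in(('top',a),('side',s)):
  for col in('blue','red','white'):
    for c in blobs(im,col,200):
        r=rect(n,c,.09);print(n,col,c[:,0].mean(0).round(),r[0],r[1])
for f in [(134,174),(187,172),(191,254),(137,256)]: print('rack corner',onz('top',*f,.055).round(4))
x=cv2.resize(a[160:275,125:325],None,fx=4,fy=4,interpolation=cv2.INTER_CUBIC)
cv2.imwrite('pics/c0.png',x[:,:,::-1])
E
```

```text
top blue [251. 264.] [ 0.4123 -0.0516  0.1285  0.0368] 76.2
top blue [290. 204.] [ 0.5675 -0.1454  0.1293  0.0365] 73.3
top blue [197. 135.] [0.7534 0.0956 0.1289 0.0359] 89.3
top red [159. 203.] [0.5724 0.1909 0.1303 0.0392] -85.9
top white [157. 236.] [0.5001 0.1877 0.1301 0.1184] -86.8
top white [158. 183.] [0.6217 0.189  0.1413 0.0573] -84.9
side blue [322. 204.] [ 0.4115 -0.0473  0.1362  0.0373] 76.6
side blue [188. 204.] [0.7535 0.1004 0.1322 0.0382] 88.9
side blue [282. 165.] [ 0.5683 -0.1417  0.1335  0.0381] 74.8
side red [233. 255.] [0.5726 0.195  0.1331 0.0382] -85.9
side white [271. 265.] [0.4742 0.1858 0.1281 0.0328] -86.2
side white [251. 259.] [0.5243 0.1886 0.1277 0.0334] -86.3
side white [228. 274.] [0.5396 0.2045 0.2049 0.1559] 3.7
rack corner [0.6575 0.2705 0.055 ]
rack corner [0.6612 0.1244 0.055 ]
rack corner [0.4395 0.1118 0.055 ]
rack corner [0.4353 0.2566 0.055 ]
```

View pics/c0.png

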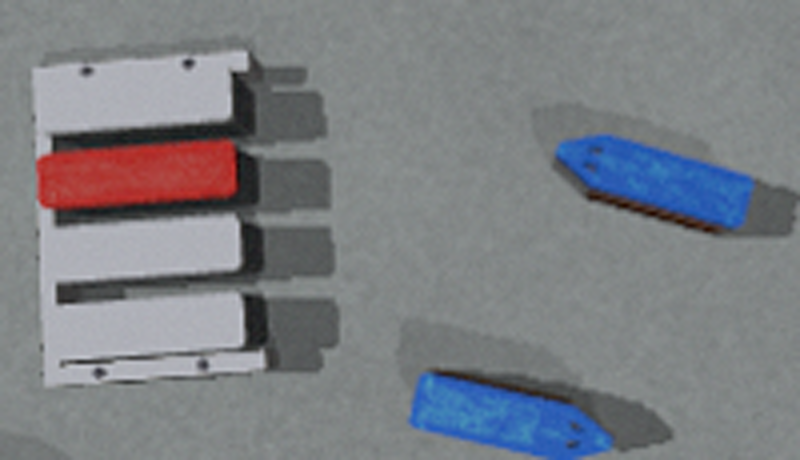

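The crop confirms it: the target is the blue tub at full-image pixels (265..312, 195..215), with its nose at (264,199) pointing left towards the rack. The gap beyond red is clear. Now I plan the approach to its rear end.

```bash
cat >> h.py <<'E'
from scipy.spatial.transform import Rotation as Ro
def plan(tx,ty,tz,ang,step=.045):
    """rows to bring TCP to (tx,ty,tz), tool x axis at world angle ang (deg)"""
    s=readout.get_state();p=np.array(s['tcp_pos']);q=s['orientation'];M=Ro.from_quat([q[1],q[2],q[3],q[0]]).as_matrix()
    a=np.degrees(np.arctan2(M[1,0],M[0,0])); dA=(ang-a+180)%360-180; d=np.array([tx,ty,tz])-p
    n=int(max(1,np.ceil(np.linalg.norm(d)/step),np.ceil(abs(dA)/8.5)))
    print('t',round(s['t'],2),'tcp',p.round(4),'ang',round(a,2),'tilt',round(float(np.degrees(np.arccos(-M[2,2]))),2),'F',np.round(s['contact_force'],1),'w',round(s['gripper_width'],4),'n',n)
    for i in range(n):
        th=np.radians(a+dA*i/n);v=d/n*100;c,si=np.cos(th),np.sin(th)
        print(dict(dx=round(c*v[0]+si*v[1],2),dy=round(si*v[0]-c*v[1],2),dz=round(-v[2],2),yaw=round(-dA/n,1)))
E
python3 -c "
from h import *
plan(.5543,-.1911,.2,74)"
```

```text
t 0.1 tcp [0.147  0.5555 0.2306] ang 165.17 tilt 0.09 F [-0.3  0.6 -0.2] w 0.0851 n 19
{'dx': np.float64(-3.08), 'dy': np.float64(-3.25), 'dz': np.float64(0.16), 'yaw': np.float64(4.8)}
{'dx': np.float64(-3.34), 'dy': np.float64(-2.98), 'dz': np.float64(0.16), 'yaw': np.float64(4.8)}
{'dx': np.float64(-3.58), 'dy': np.float64(-2.69), 'dz': np.float64(0.16), 'yaw': np.float64(4.8)}
{'dx': np.float64(-3.79), 'dy': np.float64(-2.38), 'dz': np.float64(0.16), 'yaw': np.float64(4.8)}
{'dx': np.float64(-3.97), 'dy': np.float64(-2.06), 'dz': np.float64(0.16), 'yaw': np.float64(4.8)}
{'dx': np.float64(-4.13), 'dy': np.float64(-1.72), 'dz': np.float64(0.16), 'yaw': np.float64(4.8)}
{'dx': np.float64(-4.26), 'dy': np.float64(-1.37), 'dz': np.float64(0.16), 'yaw': np.float64(4.8)}
{'dx': np.float64(-4.36), 'dy': np.float64(-1.0), 'dz': np.float64(0.16), 'yaw': np.float64(4.8)}
{'dx': np.float64(-4.43), 'dy': np.float64(-0.64), 'dz': np.float64(0.16), 'yaw': np.float64(4.8)}
{'dx': np.float64(-4.47), 'dy': np.float64(-0.26), 'dz': np.float64(0.16), 'yaw': np.float64(4.8)}
{'dx': np.float64(-4.47)
[... 157 characters left out ...]
.float64(4.8)}
{'dx': np.float64(-4.39), 'dy': np.float64(0.86), 'dz': np.float64(0.16), 'yaw': np.float64(4.8)}
{'dx': np.float64(-4.31), 'dy': np.float64(1.22), 'dz': np.float64(0.16), 'yaw': np.float64(4.8)}
{'dx': np.float64(-4.19), 'dy': np.float64(1.58), 'dz': np.float64(0.16), 'yaw': np.float64(4.8)}
{'dx': np.float64(-4.04), 'dy': np.float64(1.92), 'dz': np.float64(0.16), 'yaw': np.float64(4.8)}
{'dx': np.float64(-3.87), 'dy': np.float64(2.25), 'dz': np.float64(0.16), 'yaw': np.float64(4.8)}
{'dx': np.float64(-3.67), 'dy': np.float64(2.57), 'dz': np.float64(0.16), 'yaw': np.float64(4.8)}
{'dx': np.float64(-3.44), 'dy': np.float64(2.87), 'dz': np.float64(0.16), 'yaw': np.float64(4.8)}
```

Request:
{"api": "jog_arm", "payload": {
  "moves": [
    {"dx": -3.1, "dy": -3.2, "yaw": 4.8},
    {"dx": -3.3, "dy": -3.0, "yaw": 4.8},
    {"dx": -3.6, "dy": -2.7, "yaw": 4.8},
    {"dx": -3.8, "dy": -2.4, "yaw": 4.8},
    {"dx": -4.0, "dy": -2.1, "yaw": 4.8}
  ],
  "hand": 8.5
}}

```text
schema error: expected keys dx, dy, dz, yaw
```

Request:
{"api": "jog_arm", "payload": {
  "moves": [
    {"dx": -4.1, "dy": -1.7, "yaw": 4.8},
    {"dx": -4.3, "dy": -1.4, "yaw": 4.8},
    {"dx": -4.4, "dy": -1.0, "yaw": 4.8},
    {"dx": -4.4, "dy": -0.6, "yaw": 4.8},
    {"dx": -4.5, "dy": -0.3, "yaw": 4.8}
  ]
}}

```text
schema error: expected keys dx, dy, dz, yaw
```

Request:
{"api": "jog_arm", "payload": {
  "moves": [
    {"dx": -4.5, "dy": 0.1, "yaw": 4.8},
    {"dx": -4.5, "dy": 0.5, "yaw": 4.8},
    {"dx": -4.4, "dy": 0.9, "yaw": 4.8},
    {"dx": -4.3, "dy": 1.2, "yaw": 4.8},
    {"dx": -4.2, "dy": 1.6, "yaw": 4.8}
  ]
}}

```text
schema error: expected keys dx, dy, dz, yaw
```

```bash
python3 -c "
from h import *
plan(.5543,-.1911,.16,74)"
```

```text
t 0.1 tcp [0.147  0.5555 0.2306] ang 165.17 tilt 0.09 F [-0.3  0.6 -0.2] w 0.0851 n 19
{'dx': np.float64(-3.08), 'dy': np.float64(-3.25), 'dz': np.float64(0.37), 'yaw': np.float64(4.8)}
{'dx': np.float64(-3.34), 'dy': np.float64(-2.98), 'dz': np.float64(0.37), 'yaw': np.float64(4.8)}
{'dx': np.float64(-3.58), 'dy': np.float64(-2.69), 'dz': np.float64(0.37), 'yaw': np.float64(4.8)}
{'dx': np.float64(-3.79), 'dy': np.float64(-2.38), 'dz': np.float64(0.37), 'yaw': np.float64(4.8)}
{'dx': np.float64(-3.97), 'dy': np.float64(-2.06), 'dz': np.float64(0.37), 'yaw': np.float64(4.8)}
{'dx': np.float64(-4.13), 'dy': np.float64(-1.72), 'dz': np.float64(0.37), 'yaw': np.float64(4.8)}
{'dx': np.float64(-4.26), 'dy': np.float64(-1.37), 'dz': np.float64(0.37), 'yaw': np.float64(4.8)}
{'dx': np.float64(-4.36), 'dy': np.float64(-1.0), 'dz': np.float64(0.37), 'yaw': np.float64(4.8)}
{'dx': np.float64(-4.43), 'dy': np.float64(-0.64), 'dz': np.float64(0.37), 'yaw': np.float64(4.8)}
{'dx': np.float64(-4.47), 'dy': np.float64(-0.26), 'dz': np.float64(0.37), 'yaw': np.float64(4.8)}
{'dx': np.float64(-4.47)
[... 157 characters left out ...]
.float64(4.8)}
{'dx': np.float64(-4.39), 'dy': np.float64(0.86), 'dz': np.float64(0.37), 'yaw': np.float64(4.8)}
{'dx': np.float64(-4.31), 'dy': np.float64(1.22), 'dz': np.float64(0.37), 'yaw': np.float64(4.8)}
{'dx': np.float64(-4.19), 'dy': np.float64(1.58), 'dz': np.float64(0.37), 'yaw': np.float64(4.8)}
{'dx': np.float64(-4.04), 'dy': np.float64(1.92), 'dz': np.float64(0.37), 'yaw': np.float64(4.8)}
{'dx': np.float64(-3.87), 'dy': np.float64(2.25), 'dz': np.float64(0.37), 'yaw': np.float64(4.8)}
{'dx': np.float64(-3.67), 'dy': np.float64(2.57), 'dz': np.float64(0.37), 'yaw': np.float64(4.8)}
{'dx': np.float64(-3.44), 'dy': np.float64(2.87), 'dz': np.float64(0.37), 'yaw': np.float64(4.8)}
```

All four keys are needed in every row.

Request:
{"api": "jog_arm", "payload": {
  "moves": [
    {"dx": -3.1, "dy": -3.2, "dz": 0, "yaw": 4.8},
    {"dx": -3.3, "dy": -3.0, "dz": 0, "yaw": 4.8},
    {"dx": -3.6, "dy": -2.7, "dz": 0, "yaw": 4.8},
    {"dx": -3.8, "dy": -2.4, "dz": 0, "yaw": 4.8},
    {"dx": -4.0, "dy": -2.1, "dz": 0, "yaw": 4.8}
  ],
  "hand": 8.5
}}

```text
t: 0.6
tcp_pos: [0.254, 0.3555, 0.2273]
orientation: [-0.0, 0.336, 0.942, -0.002]
contact_force: [0.6, 0.3, 0.3]
gripper_width: 0.0849
```

Request:
{"api": "jog_arm", "payload": {
  "moves": [
    {"dx": -4.1, "dy": -1.7, "dz": 0, "yaw": 4.8},
    {"dx": -4.3, "dy": -1.4, "dz": 0, "yaw": 4.8},
    {"dx": -4.4, "dy": -1.0, "dz": 0, "yaw": 4.8},
    {"dx": -4.4, "dy": -0.6, "dz": 0, "yaw": 4.8},
    {"dx": -4.5, "dy": -0.3, "dz": 0, "yaw": 4.8}
  ]
}}

```text
t: 1.1
tcp_pos: [0.3601, 0.1481, 0.2271]
orientation: [0.0, 0.531, 0.848, -0.003]
contact_force: [1.5, 0.5, 0.2]
gripper_width: 0.0851
```

Request:
{"api": "jog_arm", "payload": {
  "moves": [
    {"dx": -4.5, "dy": 0.1, "dz": 0, "yaw": 4.8},
    {"dx": -4.5, "dy": 0.5, "dz": 0, "yaw": 4.8},
    {"dx": -4.4, "dy": 0.9, "dz": 0, "yaw": 4.8},
    {"dx": -4.3, "dy": 1.2, "dz": 0, "yaw": 4.8},
    {"dx": -4.2, "dy": 1.6, "dz": 0, "yaw": 4.8}
  ]
}}

```text
t: 1.6
tcp_pos: [0.4634, -0.0617, 0.2272]
orientation: [0.0, 0.702, 0.712, -0.002]
contact_force: [0.2, 0.3, 0.3]
gripper_width: 0.0848
```

```bash
python3 -c "
from h import *
plan(.5543,-.1911,.16,74)"
```

```text
t 1.6 tcp [ 0.4634 -0.0617  0.2272] ang 90.79 tilt 0.24 F [0.2 0.3 0.3] w 0.0848 n 4
{'dx': np.float64(-3.27), 'dy': np.float64(2.23), 'dz': np.float64(1.68), 'yaw': np.float64(4.2)}
{'dx': np.float64(-3.1), 'dy': np.float64(2.46), 'dz': np.float64(1.68), 'yaw': np.float64(4.2)}
{'dx': np.float64(-2.91), 'dy': np.float64(2.68), 'dz': np.float64(1.68), 'yaw': np.float64(4.2)}
{'dx': np.float64(-2.7), 'dy': np.float64(2.89), 'dz': np.float64(1.68), 'yaw': np.float64(4.2)}
```

Request:
{"api": "jog_arm", "payload": {
  "moves": [
    {"dx": -3.3, "dy": 2.2, "dz": 1.7, "yaw": 4.2},
    {"dx": -3.1, "dy": 2.5, "dz": 1.7, "yaw": 4.2},
    {"dx": -2.9, "dy": 2.7, "dz": 1.7, "yaw": 4.2},
    {"dx": -2.7, "dy": 2.9, "dz": 1.7, "yaw": 4.2},
    {"dx": 0, "dy": 0, "dz": 0, "yaw": 0}
  ]
}}

```text
t: 2.1
tcp_pos: [0.5581, -0.2037, 0.1554]
orientation: [0.001, 0.805, 0.593, -0.002]
contact_force: [-0.7, 0.7, -0.0]
gripper_width: 0.0848
```

```bash
python3 - <<'E'
from h import *
s=shot('side','s1.png')
for c in blobs(s,'blue',60): r=rect('side',c,.09);print(c[:,0].mean(0).round(),r[0],r[1])
cv2.imwrite('pics/s1c.png',cv2.resize(s[60:330,150:400],None,fx=2.2,fy=2.2)[:,:,::-1])
plan(.5543,-.1911,.035,74)
E
```

```text
[322. 204.] [ 0.4116 -0.0474  0.1361  0.0371] 76.0
[188. 204.] [0.7535 0.1004 0.1322 0.0383] 88.8
[282. 165.] [ 0.5672 -0.1415  0.1334  0.0391] 73.6
t 2.15 tcp [ 0.557  -0.202   0.1564] ang 72.89 tilt 0.18 F [-0.8  0.3 -0. ] w 0.0846 n 3
{'dx': np.float64(0.32), 'dy': np.float64(-0.19), 'dz': np.float64(4.05), 'yaw': np.float64(-0.4)}
{'dx': np.float64(0.32), 'dy': np.float64(-0.19), 'dz': np.float64(4.05), 'yaw': np.float64(-0.4)}
{'dx': np.float64(0.32), 'dy': np.float64(-0.19), 'dz': np.float64(4.05), 'yaw': np.float64(-0.4)}
```

View pics/s1c.png

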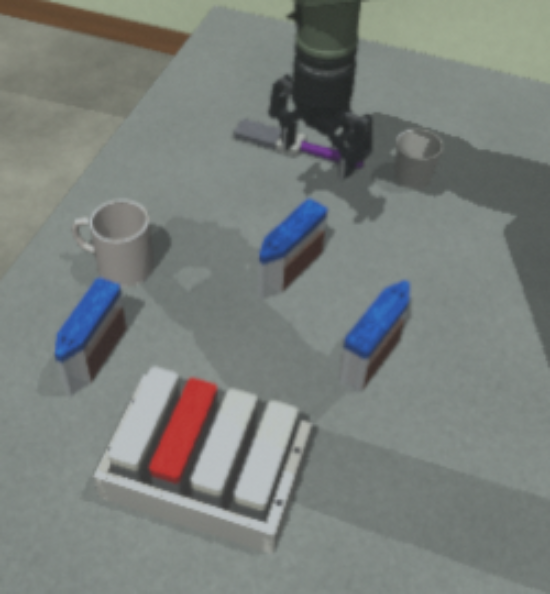

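The crop shows the tub standing clear, with the open hand above its rear end. Descending.

Request:
{"api": "jog_arm", "payload": {
  "moves": [
    {"dx": 0.3, "dy": -0.2, "dz": 2, "yaw": -0.5},
    {"dx": 0.4, "dy": -0.2, "dz": 2, "yaw": -0.5},
    {"dx": 0.3, "dy": -0.2, "dz": 3, "yaw": 0},
    {"dx": 0, "dy": 0, "dz": 3, "yaw": 0},
    {"dx": 0, "dy": 0, "dz": 0, "yaw": 0}
  ]
}}

```text
t: 2.65
tcp_pos: [0.5522, -0.1864, 0.057]
orientation: [0.001, 0.798, 0.603, -0.0]
contact_force: [-0.5, -0.4, 0.9]
gripper_width: 0.0851
```

```bash
python3 -c "
from h import *
plan(.5543,-.1911,.035,74)"
```

```text
t 2.65 tcp [ 0.5522 -0.1864  0.057 ] ang 74.21 tilt 0.09 F [-0.5 -0.4  0.9] w 0.0851 n 1
{'dx': np.float64(-0.4), 'dy': np.float64(0.33), 'dz': np.float64(2.2), 'yaw': np.float64(0.2)}
```

Request:
{"api": "jog_arm", "payload": {
  "moves": [
    {"dx": -0.4, "dy": 0.3, "dz": 2.2, "yaw": 0.2},
    {"dx": 0, "dy": 0, "dz": 0, "yaw": 0}
  ]
}}

```text
t: 2.85
tcp_pos: [0.5543, -0.1895, 0.0375]
orientation: [0.001, 0.798, 0.603, 0.0]
contact_force: [-0.3, 0.5, -0.2]
gripper_width: 0.085
```

Request:
{"api": "jog_arm", "payload": {
  "moves": [
    {"dx": 0, "dy": 0, "dz": 0, "yaw": 0},
    {"dx": 0, "dy": 0, "dz": 0, "yaw": 0},
    {"dx": 0, "dy": 0, "dz": 0, "yaw": 0},
    {"dx": 0, "dy": 0, "dz": 0, "yaw": 0},
    {"dx": 0, "dy": 0, "dz": 0, "yaw": 0}
  ],
  "hand": 3
}}

```text
t: 3.35
tcp_pos: [0.5572, -0.1895, 0.0448]
orientation: [0.006, 0.797, 0.604, 0.003]
contact_force: [0.4, 0.0, -2.3]
gripper_width: 0.0352
```

Request:
{"api": "jog_arm", "payload": {
  "moves": [
    {"dx": 0, "dy": 0, "dz": 0, "yaw": 0},
    {"dx": 0, "dy": 0, "dz": 0, "yaw": 0},
    {"dx": 0, "dy": 0, "dz": 0, "yaw": 0},
    {"dx": 0, "dy": 0, "dz": 0, "yaw": 0}
  ]
}}

```text
t: 3.75
tcp_pos: [0.5563, -0.1893, 0.0439]
orientation: [0.005, 0.797, 0.604, 0.002]
contact_force: [-0.2, -0.6, -3.0]
gripper_width: 0.0357
```

```bash
python3 - <<'E'
from h import *
for n in('side','top'):
  s=shot(n,n+'2.png')
  for c in blobs(s,'blue',60): r=rect(n,c,.09);print(n,c[:,0].mean(0).round(),r[0],r[1])
plan(.5543,-.1911,.035,74)
E
```

```text
side [322. 204.] [ 0.4115 -0.0473  0.1362  0.0373] 76.6
side [188. 204.] [0.7535 0.1004 0.1322 0.0383] 88.8
side [281. 165.] [ 0.5665 -0.1388  0.1318  0.0407] 77.8
top [251. 264.] [ 0.4123 -0.0517  0.1284  0.0364] 76.5
top [279. 202.] [ 0.5744 -0.119   0.0749  0.0357] 74.0
top [198. 135.] [0.7534 0.0956 0.1289 0.036 ] 89.3
t 3.85 tcp [ 0.5564 -0.1893  0.044 ] ang 74.25 tilt 0.61 F [-0.2 -0.1 -1.8] w 0.0355 n 1
{'dx': np.float64(-0.23), 'dy': np.float64(-0.15), 'dz': np.float64(0.9), 'yaw': np.float64(0.3)}
```

```bash
python3 -c "
from h import *
plan(.6115,-.0045,.049,93.8,.03)"
```

```text
t 3.85 tcp [ 0.5564 -0.1893  0.044 ] ang 74.25 tilt 0.61 F [-0.2 -0.1 -1.8] w 0.0355 n 7
{'dx': np.float64(2.75), 'dy': np.float64(0.04), 'dz': np.float64(-0.07), 'yaw': np.float64(-2.8)}
{'dx': np.float64(2.75), 'dy': np.float64(0.18), 'dz': np.float64(-0.07), 'yaw': np.float64(-2.8)}
{'dx': np.float64(2.74), 'dy': np.float64(0.31), 'dz': np.float64(-0.07), 'yaw': np.float64(-2.8)}
{'dx': np.float64(2.72), 'dy': np.float64(0.44), 'dz': np.float64(-0.07), 'yaw': np.float64(-2.8)}
{'dx': np.float64(2.69), 'dy': np.float64(0.57), 'dz': np.float64(-0.07), 'yaw': np.float64(-2.8)}
{'dx': np.float64(2.66), 'dy': np.float64(0.71), 'dz': np.float64(-0.07), 'yaw': np.float64(-2.8)}
{'dx': np.float64(2.63), 'dy': np.float64(0.83), 'dz': np.float64(-0.07), 'yaw': np.float64(-2.8)}
```

Request:
{"api": "jog_arm", "payload": {
  "moves": [
    {"dx": 0, "dy": 0, "dz": -0.5, "yaw": 0},
    {"dx": 1.5, "dy": 0, "dz": 0, "yaw": -2},
    {"dx": 2.5, "dy": 0.1, "dz": 0, "yaw": -2.8},
    {"dx": 2.7, "dy": 0.3, "dz": 0, "yaw": -2.8},
    {"dx": 2.7, "dy": 0.4, "dz": 0, "yaw": -2.8}
  ]
}}

```text
t: 4.35
tcp_pos: [0.5838, -0.0968, 0.0497]
orientation: [0.005, 0.738, 0.675, 0.002]
contact_force: [-0.2, -0.2, -1.9]
gripper_width: 0.0355
```

Request:
{"api": "jog_arm", "payload": {
  "moves": [
    {"dx": 2.7, "dy": 0.5, "dz": 0, "yaw": -2.8},
    {"dx": 2.6, "dy": 0.6, "dz": 0, "yaw": -2.8},
    {"dx": 1.5, "dy": 0.4, "dz": 0, "yaw": -1.5},
    {"dx": 0.5, "dy": 0.2, "dz": 0, "yaw": -0.5},
    {"dx": 0, "dy": 0, "dz": 0, "yaw": 0}
  ]
}}

```text
t: 4.85
tcp_pos: [0.6052, -0.0148, 0.0502]
orientation: [0.005, 0.685, 0.728, 0.003]
contact_force: [-0.0, -0.1, -2.4]
gripper_width: 0.0352
```

```bash
python3 -c "
from h import *
plan(.6115,-.0045,.047,93.8,.03)"
```

```text
t 4.85 tcp [ 0.6052 -0.0148  0.0502] ang 93.45 tilt 0.71 F [-0.  -0.1 -2.4] w 0.0352 n 1
{'dx': np.float64(0.99), 'dy': np.float64(0.69), 'dz': np.float64(0.32), 'yaw': np.float64(-0.3)}
```

Request:
{"api": "jog_arm", "payload": {
  "moves": [
    {"dx": 0.5, "dy": 0.6, "dz": 0.2, "yaw": -0.3},
    {"dx": 0.2, "dy": 0, "dz": 0.3, "yaw": 0},
    {"dx": 0, "dy": 0, "dz": 0.1, "yaw": 0},
    {"dx": 0, "dy": 0, "dz": 0, "yaw": 0}
  ]
}}

```text
t: 5.25
tcp_pos: [0.6108, -0.0094, 0.0439]
orientation: [0.005, 0.685, 0.729, 0.003]
contact_force: [0.6, 1.3, -0.6]
gripper_width: 0.0351
```

```bash
python3 - <<'E'
from h import *
ims={}
for n in('side','top'):
  s=ims[n]=shot(n,n+'3.png')
  for col in ('blue','red'):
   for c in blobs(s,col,60): r=rect(n,c,.09);print(n,col,c[:,0].mean(0).round(),r[0],r[1])
a=cv2.resize(ims['top'][150:270,125:325],(800,480),interpolation=cv2.INTER_CUBIC)
cv2.imwrite('pics/c3t.png',a[:,:,::-1])
cv2.imwrite('pics/c3s.png',cv2.resize(ims['side'][120:320,150:350],(800,600),interpolation=cv2.INTER_CUBIC)[:,:,::-1])
plan(.6115,-.0045,.047,93.8,.03)
E
```

```text
side blue [322. 204.] [ 0.4113 -0.0476  0.1355  0.0375] 76.7
side blue [245. 206.] [0.6053 0.0432 0.1291 0.0383] -84.5
side blue [188. 204.] [0.7538 0.1005 0.1321 0.0381] 89.5
side red [233. 255.] [0.5726 0.1952 0.1336 0.0379] -86.2
top blue [265. 267.] [ 0.407  -0.0869  0.0538  0.0379] 89.0
top blue [215. 194.] [0.5966 0.043  0.0445 0.0184] 89.3
top blue [197. 135.] [0.7534 0.0956 0.1289 0.0359] 89.3
top red [500. 282.] [ 0.3465 -0.7196  0.0678  0.0114] -88.2
top red [505. 214.] [ 0.5092 -0.7271  0.1381  0.0837] -0.7
top red [159. 203.] [0.5726 0.1909 0.1304 0.0388] -86.2
t 5.35 tcp [ 0.6109 -0.0095  0.044 ] ang 93.58 tilt 0.7 F [ 0.1  0.3 -0.3] w 0.0352 n 1
{'dx': np.float64(0.49), 'dy': np.float64(0.09), 'dz': np.float64(-0.3), 'yaw': np.float64(-0.2)}
```

View pics/c3s.png

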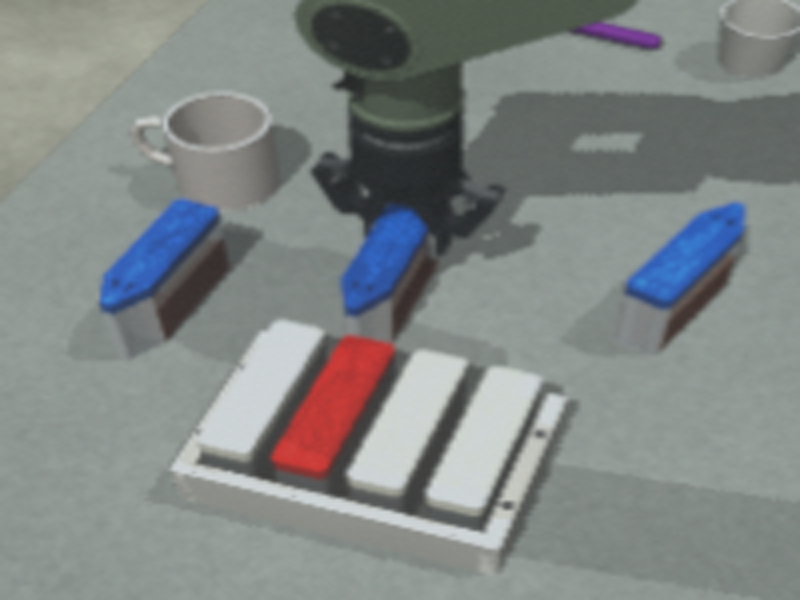

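The crop shows blue at (385,255), upright and nose-on to the gap between red (335,405) and the far white tub (262,390). I check the lateral alignment with red as the reference in the same view.

```bash
cat >> h.py <<'E'
def rel(n,im,th=93.8,zr=.09):
    """blue lid outline in the frame of the red tub lid (same camera), mm: x away from robot, y into rack"""
    R=[c for c in blobs(im,'red') if c[:,0,0].mean()<400][0]; rr,ra,_=rect(n,R,zr)
    ux=np.array([np.sin(np.radians(th)),-np.cos(np.radians(th))]);uy=np.array([np.cos(np.radians(th)),np.sin(np.radians(th))])
    B=[c for c in blobs(im,'blue',40) if abs(rect(n,c,.09)[0][0]-.6)<.07][0]
    P=rect(n,B,.09)[2]-rr[:2]; X=1e3*np.c_[P@ux,P@uy]; m=X[:,1].max(); 
    print(n,'red',rr,ra,'blue x',X[:,0].min().round(1),X[:,0].max().round(1),'tip y',m.round(1),'tip x',X[X[:,1]>m-3,0].mean().round(1))
    for y in np.arange(m-55,m-27,9):
        k=abs(X[:,1]-y)<2.5
        if k.sum()>1: print('  at',round(y),X[k,0].min().round(1),X[k,0].max().round(1))
    return X
E
python3 - <<'E'
from h import *
for n in('side','top'):
    im=cv2.imread(f'pics/{n}3.png')[:,:,::-1].copy(); rel(n,im)
# white_c edges
for n,f in(('side','side3'),('top','top3')):
    im=cv2.imread(f'pics/{f}.png');hsv=cv2.cvtColor(im,cv2.COLOR_BGR2HSV)
    R=[c for c in blobs(im[:,:,::-1].copy(),'red') if c[:,0,0].mean()<400][0]; r=rect(n,R,.09)[0]
    th=np.radians(93.8);ux=np.array([np.sin(th),-np.cos(th)]);uy=np.array([np.cos(th),np.sin(th)])
    for y in(-45,-20,0,30):
        px=proj(n,[[*(r[:2]+ux*x/1e3+uy*y/1e3),.09] for x in range(14,40,2)])
        print(n,y,[int(hsv[int(round(v)),int(round(u)),2]) for u,v in px])
E
```

```text
side red [0.5726 0.1952 0.1336 0.0379] -86.2 blue x 4.2 43.1 tip y -89.3 tip x 21.5
  at -144 5.7 40.3
  at -135 6.0 40.4
  at -126 7.7 40.6
  at -117 5.4 39.5
top red [0.5726 0.1909 0.1304 0.0388] -86.2 blue x 5.4 24.8 tip y -126.5 tip x 12.2
  at -172 5.8 8.4
  at -163 6.2 19.7
  at -154 7.0 23.0
side -45 [200, 184, 184, 124, 77, 68, 68, 90, 121, 149, 197, 211, 213]
side -20 [198, 196, 156, 77, 77, 67, 73, 100, 118, 180, 208, 208, 213]
side 0 [184, 179, 121, 73, 73, 69, 81, 81, 105, 150, 208, 208, 212]
side 30 [177, 147, 147, 92, 67, 68, 68, 88, 119, 198, 198, 212, 214]
top -45 [192, 200, 145, 52, 52, 39, 36, 54, 54, 144, 193, 201, 201]
top -20 [197, 197, 161, 88, 43, 43, 40, 50, 118, 118, 184, 202, 201]
top 0 [194, 181, 121, 120, 41, 43, 43, 43, 59, 168, 208, 208, 201]
top 30 [192, 198, 145, 145, 47, 36, 39, 39, 56, 162, 199, 203, 203]
```

Request:
{"api": "jog_arm", "payload": {
  "moves": [
    {"dx": 0, "dy": 0.1, "dz": 0, "yaw": 1.5},
    {"dx": 0.7, "dy": 0, "dz": 0, "yaw": 0},
    {"dx": 0.7, "dy": 0, "dz": 0, "yaw": 0},
    {"dx": 0, "dy": 0, "dz": 0, "yaw": 0}
  ]
}}

```text
t: 5.75
tcp_pos: [0.6114, 0.0046, 0.0441]
orientation: [0.006, 0.695, 0.719, 0.003]
contact_force: [-0.8, -0.1, -1.7]
gripper_width: 0.0353
```

```bash
python3 - <<'E'
from h import *
im=shot('side','s4.png'); rel('side',im)
plan(.6115,-.0045,.044,93.8,.03)
E
```

```text
side red [0.5728 0.1947 0.1335 0.0378] -86.4 blue x 6.6 44.6 tip y -76.3 tip x 27.6
  at -131 9.8 44.2
  at -122 8.9 44.3
  at -113 9.2 43.3
  at -104 10.9 43.4
t 5.8 tcp [0.6114 0.0044 0.0441] ang 91.87 tilt 0.73 F [-0.3  0.3 -2.1] w 0.0357 n 1
{'dx': np.float64(-0.88), 'dy': np.float64(-0.02), 'dz': np.float64(0.01), 'yaw': np.float64(-1.9)}
```

Request:
{"api": "jog_arm", "payload": {
  "moves": [
    {"dx": 0.5, "dy": -0.2, "dz": 0.05, "yaw": 0},
    {"dx": 0.5, "dy": 0, "dz": 0, "yaw": 0},
    {"dx": 0.4, "dy": -0.1, "dz": 0, "yaw": 0},
    {"dx": 0, "dy": 0, "dz": 0, "yaw": 0}
  ]
}}

```text
t: 6.2
tcp_pos: [0.6082, 0.0196, 0.0441]
orientation: [0.007, 0.695, 0.719, 0.003]
contact_force: [0.2, -0.2, -0.8]
gripper_width: 0.0359
```

```bash
python3 - <<'E'
from h import *
im=shot('side','s5.png'); rel('side',im)
cv2.imwrite('pics/c5.png',cv2.resize(im[160:310,170:330],(800,600),interpolation=cv2.INTER_CUBIC)[:,:,::-1])
plan(.6115,-.0045,.044,93.8,.03)
E
```

```text
side red [0.5728 0.1937 0.1356 0.0378] -86.4 blue x 3.8 42.4 tip y -59.7 tip x 25.5
  at -115 6.7 42.0
  at -106 7.0 40.9
  at -97 8.7 42.4
  at -88 7.9 40.1
t 6.25 tcp [0.6082 0.0194 0.0441] ang 91.89 tilt 0.82 F [ 1.2  0.3 -0.4] w 0.0356 n 1
{'dx': np.float64(-2.4), 'dy': np.float64(0.25), 'dz': np.float64(0.01), 'yaw': np.float64(-1.9)}
```

View pics/c5.png

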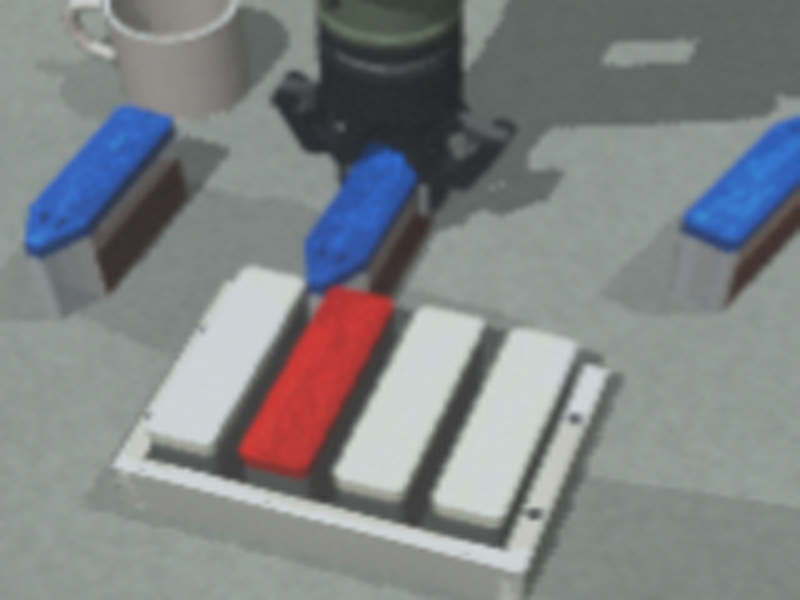

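The nose tip at crop (317,288) sits right at the gap mouth between white (300,280) and red (330,292). Now I wedge it in, moving towards the robot as the taper widens.

Request:
{"api": "jog_arm", "payload": {
  "moves": [
    {"dx": 0.4, "dy": -0.1, "dz": 0, "yaw": 0},
    {"dx": 0.4, "dy": -0.2, "dz": 0, "yaw": 0},
    {"dx": 0.4, "dy": -0.2, "dz": 0, "yaw": 0},
    {"dx": 0, "dy": 0, "dz": 0, "yaw": 0}
  ]
}}

```text
t: 6.65
tcp_pos: [0.603, 0.0317, 0.0442]
orientation: [0.007, 0.696, 0.718, 0.003]
contact_force: [0.6, -0.0, -1.9]
gripper_width: 0.0358
```

Request:
{"api": "jog_arm", "payload": {
  "moves": [
    {"dx": 0.4, "dy": -0.2, "dz": 0, "yaw": 0},
    {"dx": 0.4, "dy": -0.2, "dz": 0, "yaw": 0},
    {"dx": 0, "dy": 0, "dz": 0, "yaw": 0}
  ]
}}

```text
t: 6.95
tcp_pos: [0.5988, 0.0399, 0.0443]
orientation: [0.008, 0.696, 0.718, 0.003]
contact_force: [0.5, 0.1, -2.1]
gripper_width: 0.0355
```

```bash
cat >> h.py <<'E'
def look(tag):
    im=shot('side',f's{tag}.png')
    O=np.array([.5486,.1878]);th=np.radians(93.8);ux=np.array([np.sin(th),-np.cos(th)]);uy=np.array([np.cos(th),np.sin(th)])
    for col in('blue','red'):
        for c in blobs(im,col,40):
            r,a,P=rect('side',c,.09); 
            if not .45<r[0]<.68 or r[1]<-.02: continue
            X=1e3*(P-O); X=np.c_[X@ux,X@uy-2]; k=X[:,1]>X[:,1].max()-3
            print(col,'rack-mm x',X[:,0].min().round(1),X[:,0].max().round(1),'y',X[:,1].min().round(1),X[:,1].max().round(1),'ang',a%180,'tip x',X[k,0].mean().round(1))
    cv2.imwrite(f'pics/c{tag}.png',cv2.resize(im[160:310,170:330],(800,600),interpolation=cv2.INTER_CUBIC)[:,:,::-1])
    s=readout.get_state();p=s['tcp_pos'][:2]-O;q=s['orientation']
    print('tcp rack',1e3*p@ux,1e3*p@uy,'z',s['tcp_pos'][2],'ang',np.degrees(2*np.arctan2(q[2],q[1])),'F',np.round(s['contact_force'],1),'t',s['t'])
E
python3 -c "
from h import *
look(6)"
```

```text
blue rack-mm x 21.3 58.7 y -162.0 -37.3 ang 92.4 tip x 41.2
red rack-mm x -4.6 41.6 y -65.5 71.0 ang 87.3 tip x 19.4
tcp rack 40.271309065934894 -150.99629365260245 z 0.044215350330036055 ang 91.84944236479143 F [-0.1  0.2 -0.6] t 7.0
```

Request:
{"api": "jog_arm", "payload": {
  "moves": [
    {"dx": 0.5, "dy": -0.15, "dz": 0, "yaw": -0.5},
    {"dx": 0.5, "dy": -0.1, "dz": 0, "yaw": -0.5},
    {"dx": 0.5, "dy": 0, "dz": 0, "yaw": -0.5},
    {"dx": 0, "dy": 0, "dz": 0, "yaw": 0}
  ]
}}

```text
t: 7.4
tcp_pos: [0.5962, 0.0557, 0.0443]
orientation: [0.008, 0.685, 0.728, 0.004]
contact_force: [2.0, -0.1, -0.8]
gripper_width: 0.0354
```

Request:
{"api": "jog_arm", "payload": {
  "moves": [
    {"dx": 0.5, "dy": 0, "dz": 0, "yaw": 0},
    {"dx": 0.5, "dy": 0, "dz": 0, "yaw": 0},
    {"dx": 0.5, "dy": 0, "dz": 0, "yaw": 0},
    {"dx": 0, "dy": 0, "dz": 0, "yaw": 0}
  ]
}}

```text
t: 7.8
tcp_pos: [0.5953, 0.0722, 0.0443]
orientation: [0.008, 0.685, 0.728, 0.004]
contact_force: [2.1, -0.4, -1.0]
gripper_width: 0.0353
```

```bash
python3 -c "
from h import *
look(7)"
```

```text
blue rack-mm x 19.2 56.9 y -128.7 -4.2 ang 94.0 tip x 37.6
red rack-mm x -17.7 41.4 y -65.9 71.0 ang 81.5 tip x 12.9
tcp rack 38.86817754631343 -118.5198597648556 z 0.04428363977366191 ang 93.46322901359966 F [ 0.7  0.4 -0.7] t 7.85
```

View pics/c7.png

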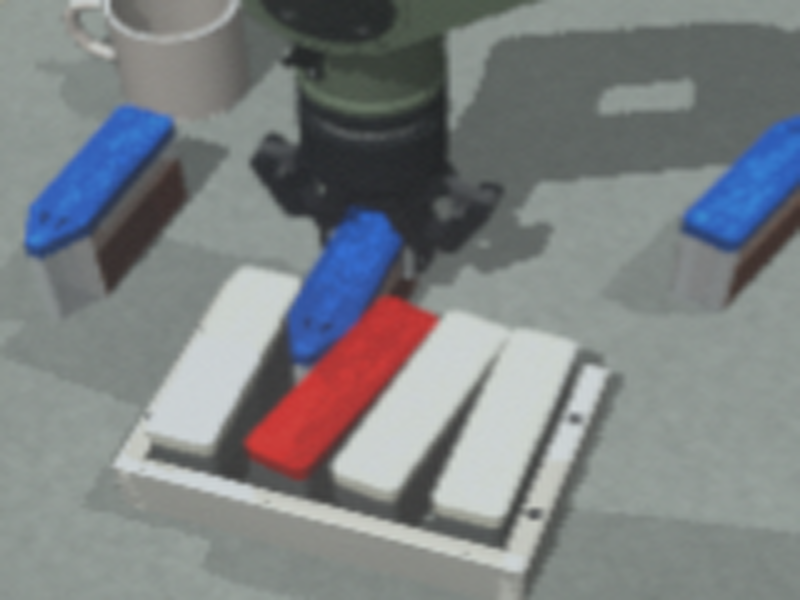

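The crop shows the nose at (300,360), halfway in. Red and the next white tub have fanned out towards the robot, as expected, and forces stay under 3 N. Continuing straight.

Request:
{"api": "jog_arm", "payload": {
  "moves": [
    {"dx": 0.5, "dy": 0, "dz": 0, "yaw": 0},
    {"dx": 0.5, "dy": 0, "dz": 0, "yaw": 0},
    {"dx": 0.5, "dy": 0, "dz": 0, "yaw": 0},
    {"dx": 0, "dy": 0, "dz": 0, "yaw": 0}
  ]
}}

```text
t: 8.25
tcp_pos: [0.5953, 0.0871, 0.0445]
orientation: [0.01, 0.685, 0.728, 0.004]
contact_force: [2.6, -0.6, -1.6]
gripper_width: 0.0356
```

Request:
{"api": "jog_arm", "payload": {
  "moves": [
    {"dx": 0.5, "dy": 0, "dz": 0, "yaw": 0},
    {"dx": 0.5, "dy": 0, "dz": 0, "yaw": 0},
    {"dx": 0.3, "dy": 0, "dz": 0, "yaw": 0},
    {"dx": 0, "dy": 0, "dz": 0, "yaw": 0}
  ]
}}

```text
t: 8.65
tcp_pos: [0.595, 0.0978, 0.045]
orientation: [0.011, 0.685, 0.728, 0.002]
contact_force: [1.2, -0.3, -2.1]
gripper_width: 0.0356
```

```bash
python3 -c "
from h import *
look(8)"
```

```text
blue rack-mm x 20.6 58.4 y -101.1 20.6 ang 95.3 tip x 39.3
red rack-mm x -19.2 33.4 y -66.8 71.1 ang 84.8 tip x 6.4
tcp rack 40.34473035865856 -92.8431901577591 z 0.044943190510961045 ang 93.50666690637159 F [ 1.3 -2.  -0.5] t 8.7
```

View pics/c8.png

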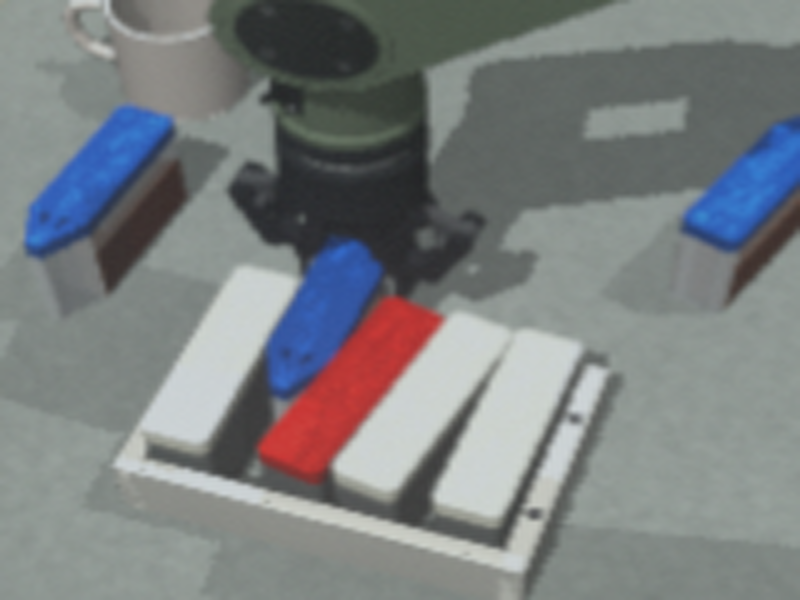

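The crop shows blue two thirds in, with its nose at (280,390) and its rear about 45 mm short of home. The fingers are near the neighbours' fronts, so I release, back off and push from behind with the fingers shut.

Request:
{"api": "jog_arm", "payload": {
  "moves": [
    {"dx": 0, "dy": 0, "dz": 0, "yaw": 0},
    {"dx": 0, "dy": 0, "dz": 0, "yaw": 0},
    {"dx": 0, "dy": 0, "dz": 0, "yaw": 0},
    {"dx": 0, "dy": 0, "dz": 0, "yaw": 0}
  ],
  "hand": 6.5
}}

```text
t: 9.1
tcp_pos: [0.5931, 0.0992, 0.0445]
orientation: [0.009, 0.685, 0.728, 0.002]
contact_force: [0.2, 0.2, 0.7]
gripper_width: 0.0652
```

Request:
{"api": "jog_arm", "payload": {
  "moves": [
    {"dx": -1.5, "dy": 0, "dz": 0, "yaw": 0},
    {"dx": -2, "dy": 0, "dz": 0, "yaw": 0},
    {"dx": -2, "dy": 0, "dz": 0, "yaw": 0},
    {"dx": 0, "dy": 0, "dz": 0, "yaw": 0}
  ]
}}

```text
t: 9.5
tcp_pos: [0.5963, 0.0409, 0.045]
orientation: [0.009, 0.684, 0.729, 0.001]
contact_force: [0.1, 0.1, 0.5]
gripper_width: 0.065
```

Request:
{"api": "jog_arm", "payload": {
  "moves": [
    {"dx": 0, "dy": 0, "dz": 0, "yaw": 0},
    {"dx": 0, "dy": 0, "dz": 0, "yaw": 0},
    {"dx": 0, "dy": 0, "dz": 0, "yaw": 0},
    {"dx": 0, "dy": 0, "dz": 0, "yaw": 0},
    {"dx": 0, "dy": 0, "dz": 0, "yaw": 0}
  ],
  "hand": 0
}}

```text
t: 10.0
tcp_pos: [0.596, 0.0413, 0.045]
orientation: [0.009, 0.684, 0.729, 0.002]
contact_force: [-0.3, -0.2, -0.5]
gripper_width: 0.0003
```

```bash
python3 -c "
from h import *
look(9)"
```

```text
blue rack-mm x 20.7 57.7 y -113.3 20.6 ang 93.2 tip x 39.3
red rack-mm x -19.2 34.7 y -65.9 70.2 ang 84.5 tip x 8.0
tcp rack 37.619354018173325 -149.2764073069581 z 0.04502491259686957 ang 93.64356292670477 F [-0.6  0.9  0.6] t 10.05
```

Request:
{"api": "jog_arm", "payload": {
  "moves": [
    {"dx": 1, "dy": 0.2, "dz": 0.5, "yaw": 0},
    {"dx": 1, "dy": 0, "dz": 0.4, "yaw": 0},
    {"dx": 0.5, "dy": 0, "dz": 0, "yaw": 0},
    {"dx": 0.5, "dy": 0, "dz": 0, "yaw": 0},
    {"dx": 0.5, "dy": 0, "dz": 0, "yaw": 0}
  ]
}}

```text
t: 10.55
tcp_pos: [0.5966, 0.0778, 0.0349]
orientation: [0.011, 0.683, 0.73, 0.001]
contact_force: [0.8, -6.0, 0.4]
gripper_width: 0.0002
```

Request:
{"api": "jog_arm", "payload": {
  "moves": [
    {"dx": 0.5, "dy": 0, "dz": 0, "yaw": 0},
    {"dx": 0.5, "dy": 0, "dz": 0, "yaw": 0},
    {"dx": 0.5, "dy": 0, "dz": 0, "yaw": 0}
  ]
}}

```text
t: 10.85
tcp_pos: [0.5959, 0.0926, 0.0349]
orientation: [0.012, 0.683, 0.73, 0.0]
contact_force: [1.3, -3.3, 0.2]
gripper_width: 0.0001
```

```bash
python3 -c "
from h import *
look(10)"
```

```text
blue rack-mm x 20.6 57.6 y -86.8 49.0 ang 92.3 tip x 38.5
red rack-mm x -19.2 27.8 y -63.9 70.3 ang 87.9 tip x 3.2
tcp rack 40.89485497092394 -97.32421215229283 z 0.0348298036202246 ang 93.81914152239605 F [ 0.1 -2.1  0.4] t 10.9
```

Request:
{"api": "jog_arm", "payload": {
  "moves": [
    {"dx": 0.5, "dy": 0, "dz": 0, "yaw": 0},
    {"dx": 0.5, "dy": 0, "dz": 0, "yaw": 0},
    {"dx": 0.3, "dy": 0, "dz": 0, "yaw": 0}
  ]
}}

```text
t: 11.2
tcp_pos: [0.595, 0.1075, 0.0348]
orientation: [0.012, 0.683, 0.73, 0.001]
contact_force: [1.1, -2.6, 0.5]
gripper_width: -0.0003
```

```bash
python3 -c "
from h import *
look(11)"
```

```text
blue rack-mm x 21.2 57.8 y -71.8 64.0 ang 92.7 tip x 38.9
red rack-mm x -20.1 24.5 y -65.9 70.3 ang 88.7 tip x 3.4
tcp rack 40.9384216264646 -82.68333467139932 z 0.03481631937961576 ang 93.8127048194672 F [ 0.8 -1.5  0.9] t 11.25
```

View pics/c11.png

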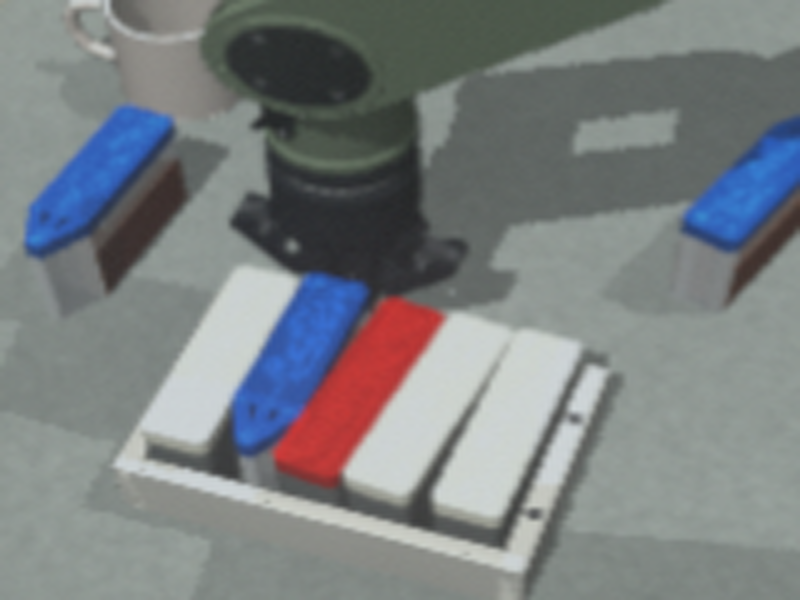

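The crop shows blue almost home, with its nose at (245,450) and its rear at (335,280) still slightly proud. Red and white_b are still turned a few degrees.

Request:
{"api": "jog_arm", "payload": {
  "moves": [
    {"dx": 0.3, "dy": 0, "dz": 0, "yaw": 0},
    {"dx": 0.3, "dy": 0, "dz": 0, "yaw": 0}
  ]
}}

```text
t: 11.45
tcp_pos: [0.5945, 0.1141, 0.0348]
orientation: [0.012, 0.683, 0.73, 0.001]
contact_force: [2.0, -14.7, 2.9]
gripper_width: 0.0
```

Request:
{"api": "jog_arm", "payload": {
  "moves": [
    {"dx": 0.25, "dy": 0, "dz": 0, "yaw": 0}
  ]
}}

```text
t: 11.55
tcp_pos: [0.5945, 0.114, 0.0349]
orientation: [0.013, 0.682, 0.731, -0.001]
contact_force: [2.1, -20.8, 2.0]
gripper_width: -0.0002
```

```bash
python3 -c "
from h import *
look(12)"
```

```text
blue rack-mm x 21.5 57.8 y -65.0 70.5 ang 92.2 tip x 38.3
red rack-mm x -20.1 24.5 y -65.9 70.5 ang 89.2 tip x 3.4
tcp rack 40.92093929805998 -76.7936615862413 z 0.03488423787162173 ang 93.97423815531943 F [  0.3 -13.5   2.3] t 11.6
```

It's home: motion stopped with the force rising to about 20 N, and the nose is level with red's far end. Backing off, rising and checking.

Request:
{"api": "jog_arm", "payload": {
  "moves": [
    {"dx": -0.3, "dy": 0, "dz": 0, "yaw": 0},
    {"dx": -2, "dy": 0, "dz": 0, "yaw": 0},
    {"dx": -2, "dy": 0, "dz": 0, "yaw": 0},
    {"dx": -4, "dy": 0, "dz": -4, "yaw": 0},
    {"dx": -4, "dy": 0, "dz": -4, "yaw": 0}
  ]
}}

```text
t: 12.1
tcp_pos: [0.5974, 0.0023, 0.1062]
orientation: [0.006, 0.68, 0.733, -0.004]
contact_force: [1.5, -1.1, 0.3]
gripper_width: 0.0004
```

Request:
{"api": "jog_arm", "payload": {
  "moves": [
    {"dx": -4, "dy": -3, "dz": -3, "yaw": 0},
    {"dx": -4, "dy": -3, "dz": -3, "yaw": 0},
    {"dx": -4, "dy": -3, "dz": 0, "yaw": 0},
    {"dx": -4, "dy": -3, "dz": 0, "yaw": 0},
    {"dx": 0, "dy": 0, "dz": 0, "yaw": 0}
  ]
}}

```text
t: 12.6
tcp_pos: [0.4986, -0.1583, 0.1664]
orientation: [0.012, 0.681, 0.732, 0.002]
contact_force: [-0.4, -0.1, -0.7]
gripper_width: -0.0
```

```bash
python3 - <<'E'
from h import *
look(13)
im=shot('top','t13.png')
cv2.imwrite('pics/ct13.png',cv2.resize(im[160:270,125:205],(582,800)[::1],interpolation=cv2.INTER_CUBIC)[100:700,:,::-1])
for n,i in(('top',im),('side',cv2.imread('pics/s13.png')[:,:,::-1].copy())):
  for col in('blue','red','white'):
    for c in blobs(i,col,100):
      r=rect(n,c,.09)
      if r[0][1]>.12:print(n,col,c[:,0].mean(0).round(),r[0],r[1]%180)
E
```

```text
blue rack-mm x 21.7 57.8 y -62.5 70.5 ang 92.2 tip x 38.3
red rack-mm x -20.6 24.5 y -63.9 70.5 ang 89.1 tip x 1.8
tcp rack -71.25602998211835 -340.34436504885855 z 0.1663057563082034 ang 94.16955576505303 F [ 0.  -0.4  0.3] t 12.65
top blue [160. 197.] [0.5881 0.192  0.1296 0.0368] 93.4
top red [160. 212.] [0.5498 0.1891 0.1291 0.0364] 89.4
top white [162. 239.] [0.4894 0.1819 0.1412 0.0955] 94.3
top white [158. 182.] [0.6286 0.19   0.1438 0.049 ] 98.2
side blue [227. 252.] [0.5885 0.1964 0.1331 0.0358] 92.2
side red [241. 258.] [0.5505 0.193  0.1334 0.036 ] 89.1
side white [263. 264.] [0.4947 0.1872 0.1314 0.0784] 91.5
side white [228. 274.] [0.5396 0.2042 0.2063 0.1579] 3.7
```

View pics/ct13.png

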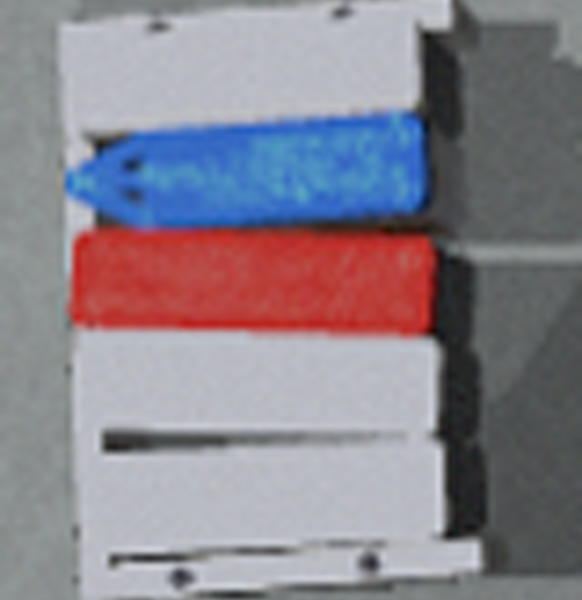

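The top crop shows all five tubs inside the rack. Blue is at (260,170) beside red (255,285), with its nose at the rail (75,185). Red and white_b are turned about 4° (0.08 rad), inside the 0.12 limit, and nothing is leaning. Handing in.

```bash
python3 -c "
from h import *
print(env.close_job())"
```

```text
the job is handed in; nothing more can be done
None
```

The blue-lidded tub is in the rack directly beyond the red one, with its nose against the back rail, and the job is handed in. No verdict was reported.

- **How it went in:** I gripped the rightmost blue tub by its rear and wedged its nose into the gap beyond red, drifting towards the robot as the taper widened. I then let go and pushed it home with shut fingers. The push was 2–6 N on the way and about 21 N where it stopped against the rail. I handed in at about 12.7 s with the arm clear of everything.
- **Blue tub:** both cameras put it about 38 mm beyond red. Its nose is level with red's far end, within about 1 mm of the rail.
- **Squareness:** blue is off by about 0.3–1.5° depending on the camera. Red and the white tub next to it are still turned about 4–4.5° (0.08 rad, limit 0.12). I left them, because nudging them risked more than it gained. I estimated that white tub's angle by eye from the top view.
- **Weak spots:** the white lids merged into one blob in the colour masks, so I judged the white tubs from the last top picture, where all were upright and inside the rack. The two cameras differed by up to about 4 mm along the tubs.
- **Bystanders:** the arm never went near the mug, measuring cup or brush, but I did not measure them again at the end.

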